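Seat the angle valve on the pump inlet with its arm towards the mark

TASK

Take the angle valve, the fitting with a single side arm, and stand it in the recessed inlet port of the red pump deck, turned so that its arm points along the white index line. Put it down rather than drop it, let go of it, and leave the other two fittings standing where they are.

Things in the scene. Friction and masses are not known exactly. Their poses are not given: they have to be found in the camera images.
- valve_mid (a point): Loose steel angle valve, 105 tall, about 0.45 kg: base flange dia 55, body dia 40, on top a round black knob dia 36, 35 tall, which turns the whole valve and can be gripped from above at any yaw. One side arm reaches 60 from the axis; its end flange (dia 40) tops out 8 below the knob. Point: on the axis, 52.5 above the underside; knob spans 17.5 to 52.5 above it. x along the arm, z up. (mm)
- mark (a point): White index line, 46 x 8, on the fixed red deck (220 x 200, top 40 above the bench). Point: middle of the line, on the deck's top. x runs along the line, away from the port; z up. Port centre: 80 away along -x. The port is a round recess, dia 76, 6 deep, in a steel ring (outer dia 100, top 12 above the deck); the recess floor, where the valve's base stands, is 6 above the deck's top. (mm)
- tee: The tee fitting: same body, base and black knob as the angle valve (105 mm tall) but with two opposite side arms, each reaching 60 mm, along its x axis. Its origin lies on the vertical axis at the underside. Loose; bystander.
- gauge: The straight fitting: same body, base and black knob (105 mm tall, base 55 mm diameter) with no side arm. Its origin lies on the vertical axis at the underside. Loose; bystander.
Mind the look-alikes: they are no part of the job. What is shaped like the part that bears valve_mid but pink or turquoise is not meant.

How it is judged:
At the end, for the whole second after the job is handed in: The angle valve stands upright (within 3 degrees) and at rest on the floor of the port's recess (height within 4 mm), its axis within 14 mm of the port's centre along and across the mark's line, its side arm pointing the way of the index line within 13 degrees, released (x of valve_mid in the frame of mark between -0.094 and -0.066 m and y of valve_mid in the frame of mark between -0.014 and 0.014 m and z of valve_mid in the frame of mark between 0.0545 and 0.0625 m and angle between valve_mid's own z axis and vertical below 0.06 rad and angle between the x axis of valve_mid and the x axis of mark, either way round below 0.23 rad and x of mark in the frame of valve_mid above 0.03 m and linear speed of valve below 0.02 m/s); the robot touches nothing.
It fails at once if the tee fitting is pushed more than 20 mm or tipped (distance of tee from where it was at the start of the episode above 0.02 m or angle between tee's own z axis and vertical above 0.3 rad).
It fails at once if the straight fitting is pushed more than 20 mm or tipped (distance of gauge from where it was at the start of the episode above 0.02 m or angle between gauge's own z axis and vertical above 0.3 rad).
It fails at once if the valve is dropped into the port (reaches it faster than 0.6 m/s) (linear speed of valve above 0.6 m/s and z of valve_mid in the frame of mark below 0.085 m and x of valve_mid in the frame of mark between -0.12 and -0.04 m and y of valve_mid in the frame of mark between -0.04 and 0.04 m).
It also fails if it takes over 38 s, if anything falls off the work surface, if the arm or the gripper's body presses on something with over 40 N, if the wrist force passes 120 N, or if a joint passes its speed limit or range.

ROBOT

A 6-joint arm with a two-finger parallel gripper is mounted at the origin on the work surface. World frame = base frame: x ahead of the robot, y to its left, z up, the work surface at z = 0. Lengths are in m, angles in rad, forces in N, time in s.
With the tool pointing down it reaches from about 0.35 to 0.8 m from the base axis. Payload 7.3 kg.
Tool frame: the origin (TCP) lies between the finger pads; the fingertips stand 25 mm ahead of it and the grasp point (between the pads) lies 6 mm ahead of it (r.tip_extent is the distance from the TCP to the fingertips, in m); z points along the fingers, y is the direction in which the jaws open and shut (so a half turn about z gives the same grasp; the last joint's range is limited). The gripper opens to 85 mm and grips with 20 to 120 N. Pads are 22 mm wide; open, the fingers measure 114 mm over their backs; the gripper's body (76 mm by 85 mm) begins 54 mm behind the grasp point. The pads swing forward as they close: fully open they stand 13 mm farther back than shut.
Start: joints at [-1.464, 0.342, 1.524, -0, 1.275, -0.146], TCP at [0.131, -0.508, 0.256] pointing down, gripper open.
Joint ranges: [-2.53, 2.53], [-0.77, 2.02], [0.04, 2.7], [-1, 4.14], [0.28, 2.66], [-3.11, 3.11]. Speed limits (rad/s): [2.57, 2.57, 3.14, 3.14, 3.14, 3.14].

INTERFACE

Orientations are given as a unit quaternion [x, y, z, w].
In Python, from workcell import r, command_gripper, optics gives the robot as it stands. The module is installed in compiled form; this text tells all that it offers. Calls block until the motion is done:
- r.reach(position, orientation): joint-space move of the TCP to a pose.
- r.move_straight(position, orientation=None, speed=0.15, max_force=None): straight line of the TCP; orientation=None keeps the orientation; speed is the mean speed in m/s. With max_force (N) it stops when the force on the tool has changed by that much, and returns True; else False.
- r.movej(angles): joint-space move.
- command_gripper(opening, force=None): finger opening in m; force is the grip in N (None keeps the last); returns when the fingers have stopped.
- r.hold(seconds).
- r.solve_ik(position, orientation): joint angles nearest the present ones, or None.
- r.read_state(): the state.
- optics.get_image(name): name is "scene" or "top"; returns (picture, depth): 384x512x3 uint8, red, green, blue; 384x512 float32, m along the optical axis (not along the pixel's ray), 0 where there is no reading.
- optics.camera_model(name): a dict with "K" (3x3 intrinsics, pixels), "k1" (the pictures are not rectified: a ray, as slopes to the right and down, at radius r is drawn at 1 + k1 r^2 times it, then the intrinsics apply), "R" (3x3) and "t" (3): a world point X has camera coordinates R X + t. Camera axes: x right, y down, z forward; pixel columns grow to the right and rows downward; lengths in m; the calibration is good to about 2 mm. A picture is of the moment at which its call begins. camera_model takes no time and is no camera call.
A pose or a line that the arm cannot do raises r.PlanningError and nothing moves.
- r.finish_job(): hands the job in, once; it reports no verdict.
The state is a dict: "time_s": time; "joint_positions": joint angles; "dq": joint speeds; "tau": joint torques, N m; "eef_pos": TCP position; "eef_rot": TCP orientation; "contact_force": force on the tool from outside, world axes, zero at the start; "torque": the same for the moment, N m; "grip_width": finger opening in m.
Only numpy, scipy, OpenCV 4.12 (cv2) and the standard library are available. Lean on these libraries where they do the work, as an engineer would, in place of code of your own. Each camera call takes 0.05 s, during which the arm holds its last target.

## Working session

There is one attempt and no reset: what is moved stays moved. The work goes in short steps, each a Python script; the robot and the scene stay as the last script left them, time stands still between calls to the robot, and variables do not carry over. Pictures are saved under pics/ and viewed, and the job is handed in when it is done.

```bash
mkdir -p pics
python3 - <<'E'
from workcell import r, optics
import cv2,numpy as np
for n in("scene","top"):
    p,d=optics.get_image(n); cv2.imwrite(f"pics/{n}0.png",p[:,:,::-1]); np.savez(f"{n}0.npz",p=p,d=d)
    m=optics.camera_model(n); print(n,m)
print(r.read_state())
E
```

```text
scene {'K': array([[453.18526024,   0.        , 259.07244243],
       [  0.        , 453.18526024, 186.60509958],
       [  0.        ,   0.        ,   1.        ]]), 'k1': -0.083817580405879, 'R': array([[ 0.84103479,  0.54091847, -0.00822807],
       [ 0.41214663, -0.65052061, -0.63793267],
       [-0.35042209,  0.53313239, -0.77004819]]), 't': array([-0.48598397, -0.21705387,  1.22630572])}
top {'K': array([[483.01380025,   0.        , 260.32190281],
       [  0.        , 483.01380025, 201.84619626],
       [  0.        ,   0.        ,   1.        ]]), 'k1': -0.19737873666225186, 'R': array([[ 0.13130169, -0.99131989,  0.00668906],
       [-0.96893232, -0.12975717, -0.21055459],
       [ 0.2095949 ,  0.02116493, -0.97755922]]), 't': array([-0.07325966,  0.57641374,  1.05131641])}
{'time_s': 0.1, 'joint_positions': array([-1.46394520e+00,  3.42651688e-01,  1.52486808e+00, -5.77593130e-05,
        1.27539384e+00, -1.45976122e-01]), 'dq': array([-0.000322  , -0.00221206, -0.00071444, -0.00034594,  0.00034093,
        0.00069677]), 'tau': array([ 3.07819893e-03, -4.34446263e+01, -2.46491092e+01, -8.48915715e-05,
        4.61554955e-03,  1.41222010e-06]), 'eef_pos': array([ 0.13131045, -0.50800344,  0.25571478]), 'eef_rot': array([ 9.92019153e-01,  1.26085536e-01, -1.46981296e-05, -6.60891307e-04]), 'contact_force': array([0.35920752, 0.13754133, 0.39331984]), 'torque': array([-0.02005597,  0.04464598,  0.01805975]), 'grip_width': 0.08516008966889942}
```

View pics/scene0.png

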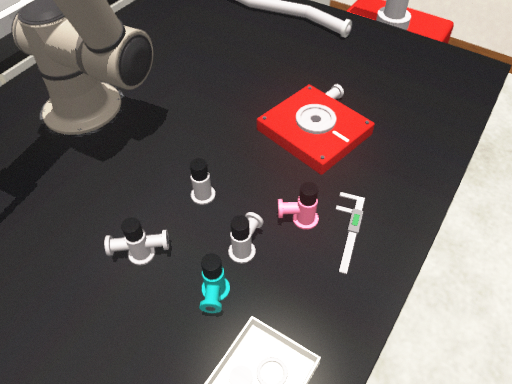

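View pics/top0.png

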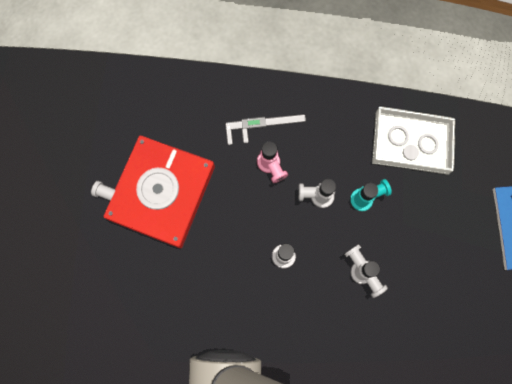

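The scene view shows these candidates:

| Part | scene pixel | top pixel | Note |
|---|---|---|---|
| Steel, one arm | (240,240) | (325,190) | matches the description |
| Tee | (135,240) | (368,272) | two arms |
| Straight | (202,182) | (285,255) | no arm |
| Pink | (305,205) | (270,160) | look-alike |
| Turquoise | (212,282) | (368,195) | look-alike |

There is also a stub on the deck's far side at scene (337,92), and off-bench items at scene (395,12). I choose the steel one-armed fitting. The deck has its port at scene (316,119) and its line at (341,136).

```bash
cat > h.py <<'E'
import cv2,numpy as np
from workcell import r,optics
def pts(n,uv):
    m=optics.camera_model(n); return cv2.undistortPoints(np.asarray(uv,float).reshape(-1,1,2),m["K"],np.array([m["k1"],0,0,0.]))[:,0],m
def plane(n,uv,z):
    s,m=pts(n,uv); R,t=m["R"],m["t"]; c=-R.T@t; d=np.c_[s,np.ones(len(s))]@R
    return c+d*((z-c[2])/d[:,2])[:,None]
def cloud(n,d):
    v,u=np.mgrid[:d.shape[0],:d.shape[1]]; s,m=pts(n,np.c_[u.ravel(),v.ravel()])
    P=(np.c_[s,np.ones(len(s))]*d.reshape(-1,1)-m["t"])@m["R"]; P[d.ravel()<=0]=np.nan
    return P.reshape(*d.shape,3)
E
python3 - <<'E'
from h import *
a=np.load("scene0.npz");b=np.load("top0.npz")
A=cv2.resize(a["p"][200:270,205:275],(390,390),interpolation=cv2.INTER_CUBIC);B=cv2.resize(b["p"][155:225,290:360],(390,390),interpolation=cv2.INTER_CUBIC)
cv2.imwrite("pics/crop.png",np.hstack([A,B])[:,:,::-1])
box={"scene":dict(valve=(205,270,225,275),tee=(210,270,100,175),gauge=(155,210,185,220)),"top":dict(valve=(170,215,295,342),tee=(240,300,340,390),gauge=(238,270,268,300))}
for n,z in(("scene",a),("top",b)):
    C=cloud(n,z["d"]);p=z["p"].astype(int)
    for k,(r0,r1,c0,c1) in box[n].items():
        S=C[r0:r1,c0:c1].reshape(-1,3)
        S=S[np.isfinite(S[:,0])]
        K=S[S[:,2]>.099]; M=S[(S[:,2]>.035)&(S[:,2]<.10)]
        print(n,k,"zmax",np.percentile(S[:,2],99.5).round(4),"knobtop mean",K.mean(0).round(4),len(K),"ext",K.min(0).round(3),K.max(0).round(3))
        # knob top via mid-range
        c=K.mean(0)[:2]; D=M[:,:2]-c; rr=np.hypot(*D.T); F=M[rr>.042]
        if len(F): print("   far pts",len(F),F.mean(0).round(4),"max r",rr.max().round(3),"ang",np.degrees(np.arctan2(*(F.mean(0)[:2]-c)[::-1])).round(1))
    g=p
    red=(g[...,0]>150)&(g[...,1]<70)&(g[...,2]<70)
    lab,st,cen=cv2.connectedComponentsWithStats(red.astype(np.uint8))[1:]
    i=np.argsort(-st[1:,4])[:3]+1
    for j in i:print("red",st[j],cen[j])
    # hold deck
    for j in i[:1] if n=="top" else [k for k in i if st[k,1]>50][:1]:
        m=(lab==j).astype(np.uint8); ct=cv2.findContours(m,0,2)[0][0]; 
        hull=cv2.convexHull(max(cv2.findContours(m,0,2)[0],key=cv2.contourArea))
        f=np.zeros_like(m); cv2.fillConvexPoly(f,hull,1)
        w=((g.min(2)>170)&(f>0)).astype(np.uint8)
        l2,s2,c2=cv2.connectedComponentsWithStats(w)[1:]
        for q in range(1,len(s2)):
            if s2[q,4]>15: print(" white",s2[q],c2[q])
E
```

```text
scene valve zmax 0.1078 knobtop mean [ 0.6291 -0.1442  0.1056] 261 ext [ 0.611 -0.16   0.099] [ 0.647 -0.125  0.11 ]
   far pts 177 [ 0.6263 -0.0902  0.0542] max r 0.065 ang 93.0
scene tee zmax 0.1073 knobtop mean [ 0.4575 -0.2595  0.1054] 250 ext [ 0.438 -0.276  0.1  ] [ 0.474 -0.241  0.109]
   far pts 350 [ 0.4589 -0.263   0.0531] max r 0.063 ang -68.4
scene gauge zmax 0.1081 knobtop mean [ 0.4716 -0.0681  0.1054] 198 ext [ 0.452 -0.084  0.099] [ 0.488 -0.049  0.109]
red [ 257   84  118   90 3927] [315.6070792  126.19811561]
red [407   8  46  34 909] [429.31683168  25.50825083]
red [346   0  40  20 486] [366.38477366   7.87860082]
 white [296 104  40  28 823] [315.57715674 117.2673147 ]
 white [333 131  16  11  60] [340.3        135.83333333]
top valve zmax 0.1087 knobtop mean [ 0.6281 -0.1423  0.1055] 187 ext [ 0.611 -0.158  0.099] [ 0.647 -0.127  0.111]
   far pts 112 [ 0.6209 -0.0901  0.0549] max r 0.062 ang 97.9
top tee zmax 0.1087 knobtop mean [ 0.4559 -0.257   0.1055] 210 ext [ 0.44  -0.275  0.099] [ 0.473 -0.239  0.111]
   far pts 225 [ 0.4553 -0.2557  0.0545] max r 0.062 ang 114.5
top gauge zmax 0.1093 knobtop mean [ 0.4706 -0.067   0.1054] 209 ext [ 0.453 -0.085  0.101] [ 0.488 -0.05   0.111]
red [ 104  136  110  111 4794] [157.88110138 190.12494785]
red [150 230   3   3   6] [150.83333333 231.16666667]
red [161 229   2   2   2] [161.5 229.5]
 white [166 150  10  18  79] [170.63291139 158.65822785]
 white [ 137  168   41   41 1262] [157.0570523  187.96671949]
```

View pics/crop.png

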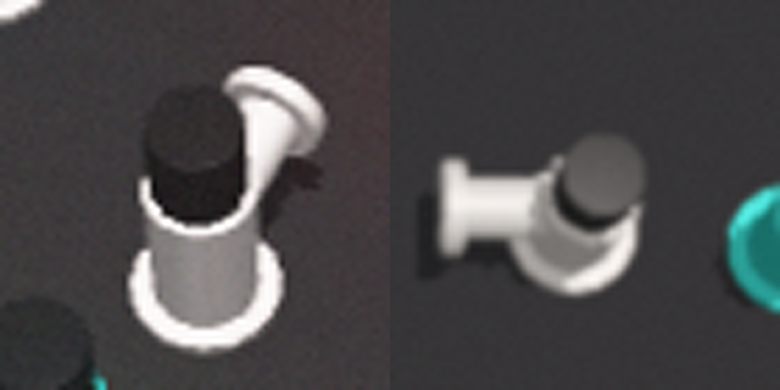

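The close crop confirms it: steel body, black knob, and one arm, pointing left in the top view. Next I measure the deck and refine the arm angle.

Run:
```python
from h import *
a=np.load("scene0.npz");b=np.load("top0.npz")
Fs=[];axis=np.array([.6286,-.1433])
for n,z,rc,wl,bx in(("scene",a,(296,104,40,28),(328,126,24,20),(205,270,225,275)),("top",b,(137,168,41,41),(163,147,16,24),(170,215,295,342))):
    g=z["p"].astype(int)
    x,y,w,h=wl; sub=(g[y:y+h,x:x+w,1]-60).clip(0,255)*1.0   # green weight in red bg
    sub[sub<50]=0
    l=cv2.connectedComponentsWithStats((sub>0).astype(np.uint8)); j=1+np.argmax(l[2][1:,4]); sub[l[1]!=j]=0
    v,u=np.nonzero(sub); W=sub[v,u]; P=plane(n,np.c_[u+x,v+y],.04)[:,:2]
    mc=np.average(P,axis=0,weights=W); cv=np.cov(P.T,aweights=W); ev,V=np.linalg.eigh(cv); d=V[:,1]
    # ring top outer
    x,y,w,h=rc; m=np.zeros(g.shape[:2],np.uint8); m[y-3:y+h+3,x-3:x+w+3]=(g.min(2)>150)[y-3:y+h+3,x-3:x+w+3]
    ct=max(cv2.findContours(m,0,1)[0],key=cv2.contourArea); hull=cv2.convexHull(ct)[:,0]
    Q=plane(n,hull,.052)[:,:2].astype(np.float32); e=cv2.minEnclosingCircle(Q)
    C=cloud(n,z["d"]); S=C[y-3:y+h+3,x-3:x+w+3].reshape(-1,3); S=S[(S[:,2]>.0475)&(S[:,2]<.06)]
    e2=cv2.minEnclosingCircle(S[:,:2].astype(np.float32))
    if d@(mc-np.array(e[0]))<0:d=-d
    q=mc-np.array(e[0])
    print(n,"mark",mc.round(4),"len",np.ptp((P-mc)@d).round(3),"dir",np.degrees(np.arctan2(d[1],d[0])).round(1),"ring",np.round(e[0],4),e[1]*2,"cloud ring",np.round(e2[0],4),e2[1]*2,np.median(S[:,2]).round(4),"dist",np.hypot(*q).round(4),"angle",np.degrees(np.arctan2(q[1],q[0])).round(1))
    r0,r1,c0,c1=bx; S=C[r0:r1,c0:c1].reshape(-1,3); rr=np.hypot(*(S[:,:2]-axis).T); Fs.append(S[(rr>.042)&(rr<.068)&(S[:,2]>.012)])
F=np.vstack(Fs); print("z range",np.percentile(F[:,2],[2,50,98]))
rect=cv2.minAreaRect(F[:,:2].astype(np.float32)); print(rect); q=np.array(rect[0])-axis; print("ang",np.degrees(np.arctan2(q[1],q[0])))
for f in Fs:
    t=f[f[:,2]>np.percentile(f[:,2],85)].mean(0); print("top pts",t,np.degrees(np.arctan2(t[1]-axis[1],t[0]-axis[0])))
```

```text
scene mark [0.6606 0.2341] len 0.05 dir -13.3 ring [0.5838 0.2497] 0.10308054834604263 cloud ring [0.5831 0.2497] 0.10525902360677719 0.0516 dist 0.0783 angle -11.5
top mark [0.6599 0.2335] len 0.058 dir -14.3 ring [0.5845 0.2497] 0.10127117484807968 cloud ring [0.5845 0.2506] 0.10026369243860245 0.0511 dist 0.0771 angle -12.2
z range [0.03443644 0.05480988 0.0642751 ]
((0.6233659982681274, -0.09218090772628784), (0.04006565734744072, 0.020398369058966637), 9.737895011901855)
ang 95.84605081689148
top pts [ 0.62162937 -0.08689195  0.06265322] 97.04461356880269
top pts [ 0.62109309 -0.08720182  0.06358076] 97.6218852857038
```

Both views agree, and the sizes fit the description:
- **Port:** centre (0.5835, 0.2504).
- **Line:** heading about -13°.
- **Valve:** axis (0.6286, -0.1433), arm at about 97°.

Next I check IK and then grasp.

```bash
cat >> h.py <<'E'
def down(deg):
    p=np.radians(deg)/2; return [np.cos(p),np.sin(p),0,0]
V=np.array([.6286,-.1433]);PORT=np.array([.5835,.2504])
E
python3 - <<'E'
from h import *
for p in(97,-83,7,-173,52,-38): print(p,[None if q is None else np.round(q,2) for q in(r.solve_ik([*V,.25],down(p)),r.solve_ik([*V,.091],down(p)),r.solve_ik([*PORT,.30],down(p-110)),r.solve_ik([*PORT,.137],down(p-110)))])
E
```

```text
97 [array([-0.34,  0.57,  1.17, -0.  ,  1.4 , -0.47]), array([-0.34,  0.71,  1.37, -0.  ,  1.06, -0.47]), array([ 0.28,  0.53,  1.11, -0.  ,  1.5 ,  2.08]), array([ 0.28,  0.65,  1.36, -0.  ,  1.14,  2.08])]
-83 [array([-0.34,  0.57,  1.17, -0.  ,  1.4 ,  2.68]), array([-0.34,  0.71,  1.37, -0.  ,  1.06,  2.68]), array([ 0.28,  0.53,  1.11, -0.  ,  1.5 , -1.06]), array([ 0.28,  0.65,  1.36, -0.  ,  1.14, -1.06])]
7 [array([-0.34,  0.57,  1.17, -0.  ,  1.4 ,  1.11]), array([-0.34,  0.71,  1.37, -0.  ,  1.06,  1.11]), array([ 0.28,  0.53,  1.11, -0.  ,  1.5 , -2.63]), array([ 0.28,  0.65,  1.36, -0.  ,  1.14, -2.63])]
-173 [array([-0.34,  0.57,  1.17, -0.  ,  1.4 , -2.04]), array([-0.34,  0.71,  1.37, -0.  ,  1.06, -2.04]), array([ 0.28,  0.53,  1.11, -0.  ,  1.5 ,  0.51]), array([ 0.28,  0.65,  1.36, -0.  ,  1.14,  0.51])]
52 [array([-0.34,  0.57,  1.17, -0.  ,  1.4 ,  0.32]), array([-0.34,  0.71,  1.37, -0.  ,  1.06,  0.32]), array([ 0.28,  0.53,  1.11, -0.  ,  1.5 ,  2.87]), array([ 0.28,  0.65,  1.36, -0.  ,  1.14,  2.87])]
-38 [array([-0.34,  0.57,  1.17, -0.  ,  1.4 ,  1.89]), array([-0.34,  0.71,  1.37, -0.  ,  1.06,  1.89]), array([ 0.28,  0.53,  1.11, -0.  ,  1.5 , -1.84]), array([ 0.28,  0.65,  1.36, -0.  ,  1.14, -1.84])]
```

Run:
```python
from h import *
q=down(97)
command_gripper(.085,60)
r.reach([*V,.25],q)
print(r.move_straight([*V,.091],q,speed=.12,max_force=15), r.read_state()["eef_pos"])
command_gripper(.02,70); s=r.read_state(); print(s["grip_width"],s["contact_force"])
z0=s["eef_pos"][2]
r.move_straight([*V,.26],speed=.12); s=r.read_state(); print(s["grip_width"],s["contact_force"],s["eef_pos"],z0,s["time_s"])
for n in("scene","top"):
    p,d=optics.get_image(n); np.savez(f"{n}1.npz",p=p,d=d); cv2.imwrite(f"pics/{n}1.png",p[:,:,::-1])
```

```text
Traceback (most recent call last):
NameError: name 'command_gripper' is not defined
```

```bash
sed -i 's/from workcell import r,optics/from workcell import r,optics,command_gripper/' h.py
python3 - <<'E'
from h import *
q=down(97)
command_gripper(.085,60)
r.reach([*V,.25],q)
print(r.move_straight([*V,.091],q,speed=.12,max_force=15), r.read_state()["eef_pos"])
command_gripper(.02,70); s=r.read_state(); print(s["grip_width"],s["contact_force"])
z0=s["eef_pos"][2]
r.move_straight([*V,.26],speed=.12); s=r.read_state(); print(s["grip_width"],s["contact_force"],s["eef_pos"],z0,s["time_s"])
for n in("scene","top"):
    p,d=optics.get_image(n); np.savez(f"{n}1.npz",p=p,d=d); cv2.imwrite(f"pics/{n}1.png",p[:,:,::-1])
E
```

```text
False [ 0.62908766 -0.14347123  0.09188883]
0.03437103016188234 [-2.64974003 -0.05933238  5.92827594]
0.03469210796670088 [-0.59348275  0.10551303 -6.34121714] [ 0.62827899 -0.14319619  0.25900369] 0.0919090527821921 6.075
```

View pics/scene1.png

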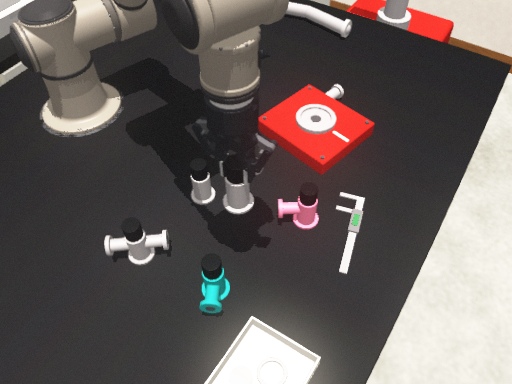

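The scene view shows the valve lifted, with its body at (238,190); grip width is 34.7 mm and the load 6 N. The tee, straight fitting and look-alikes have not moved. I carry it over the port and check before lowering.

Run:
```python
from h import *
r.reach([*PORT,.26],down(-13))
r.move_straight([*PORT,.165],speed=.1); r.hold(.3)
s=r.read_state(); print(s["grip_width"],s["contact_force"],s["eef_pos"],s["joint_positions"],s["time_s"])
for n,(x,y,w,h) in(("scene",(230,40,170,140)),("top",(80,110,170,140))):
    p,d=optics.get_image(n); np.savez(f"{n}2.npz",p=p,d=d); cv2.imwrite(f"pics/{n}2.png",cv2.resize(p[y:y+h,x:x+w],None,fx=4,fy=4)[:,:,::-1])
```

```text
0.0349051685236764 [ 0.82945228  0.1399231  -5.54831278] [0.58363051 0.25043115 0.16542773] [2.84723409e-01 6.18646838e-01 1.32432460e+00 4.27748050e-05
 1.19788507e+00 2.08244583e+00] 9.75
```

View pics/scene2.png

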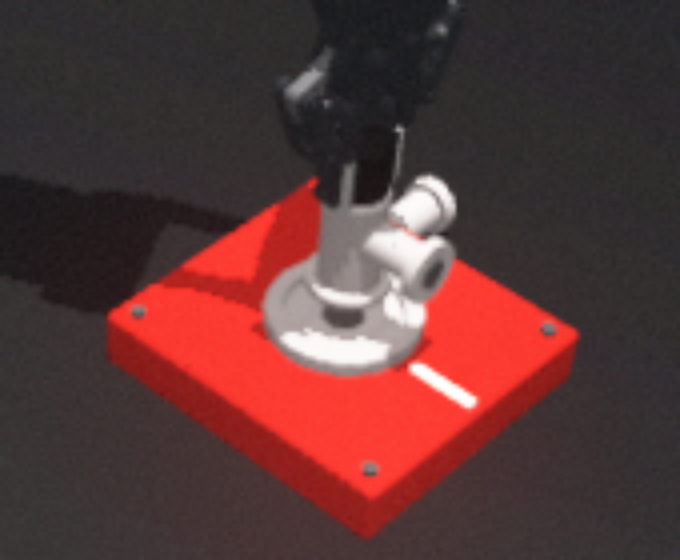

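View pics/top2.png

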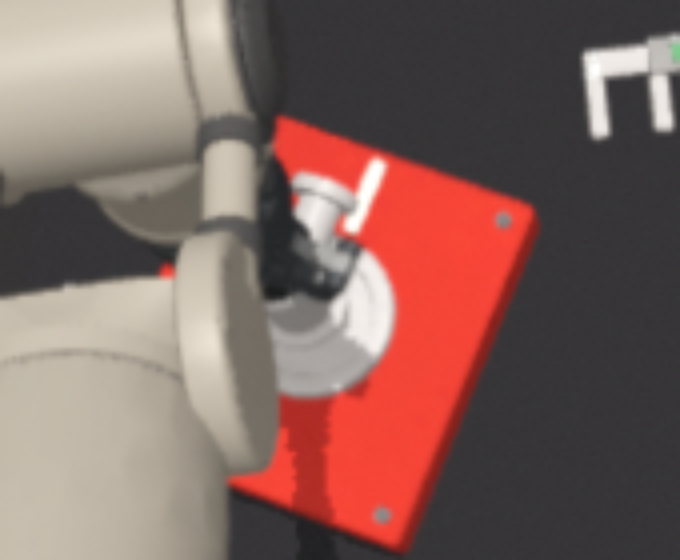

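The arm points the line's way, from crop (370,235) to (435,270) in the scene view. I measure its heading before lowering.

Run:
```python
from h import *
c=np.array([.5836,.2504]);L=np.radians(-13);u=np.array([np.cos(L),np.sin(L)]);w=np.array([-u[1],u[0]])
lift=.165-.0919
for n,bx in(("scene",(70,130,300,350)),("top",(140,185,140,180))):
    z=np.load(n+"2.npz");C=cloud(n,z["d"]);r0,r1,c0,c1=bx
    S=C[r0:r1,c0:c1].reshape(-1,3);g=z["p"][r0:r1,c0:c1].reshape(-1,3).astype(int)
    D=S[:,:2]-c;a=D@u;b=D@w
    for nm,lo,hi in(("flange",.045,.068),("pipe",.028,.05)):
        k=(a>lo)&(a<hi)&(abs(b)<.04)&(S[:,2]>.016+lift)&(S[:,2]<.067+lift)&(g.min(1)>110)
        F=S[k]; t=F[:,2]>np.percentile(F[:,2],80) 
        print(n,nm,k.sum(),"b range",np.percentile(b[k],[3,50,97]).round(4),"a max",a[k].max().round(4),"z",np.percentile(F[:,2]-lift,[3,97]).round(4),"toppts angle off",np.degrees(np.arctan2(b[k][t].mean(),a[k][t].mean())).round(1))
```

```text
scene flange 126 b range [-0.0206 -0.0084  0.0138] a max 0.0615 z [0.0281 0.063 ] toppts angle off -3.7
scene pipe 75 b range [-0.0132 -0.008   0.0051] a max 0.0479 z [0.0381 0.0561] toppts angle off -3.5
top flange 125 b range [-0.0203 -0.0054  0.0143] a max 0.0612 z [0.0397 0.065 ] toppts angle off 0.4
top pipe 86 b range [-0.0135 -0.0063  0.0086] a max 0.05 z [0.0436 0.0579] toppts angle off -2.6
```

The arm heading is about 3° off, so I correct it while lowering. I then release and retreat upward.

Run:
```python
from h import *
q=down(-10)
r.move_straight([*PORT,.155],q,speed=.05)
hit=r.move_straight([*PORT,.135],q,speed=.025,max_force=6)
s=r.read_state(); print(hit,s["eef_pos"],s["contact_force"])
if hit or s["eef_pos"][2]<.1395:
    command_gripper(.085); r.hold(.2)
    e=r.read_state()["eef_pos"]; r.move_straight([e[0],e[1],.26],speed=.12)
    r.movej([-.5,.2,1.3,0,1.6,1.5]); s=r.read_state(); print(s["time_s"],s["contact_force"])
    for n,(x,y,w,h) in(("scene",(230,40,170,140)),("top",(80,110,170,140))):
        p,d=optics.get_image(n); np.savez(f"{n}3.npz",p=p,d=d); cv2.imwrite(f"pics/{n}3f.png",p[:,:,::-1]);cv2.imwrite(f"pics/{n}3.png",cv2.resize(p[y:y+h,x:x+w],None,fx=4,fy=4)[:,:,::-1])
```

```text
True [0.5832896  0.25040154 0.13783955] [-0.3834689   1.00284637  6.24192724]
14.475 [-0.02896303  0.82253001  0.61712241]
```

View pics/scene3f.png

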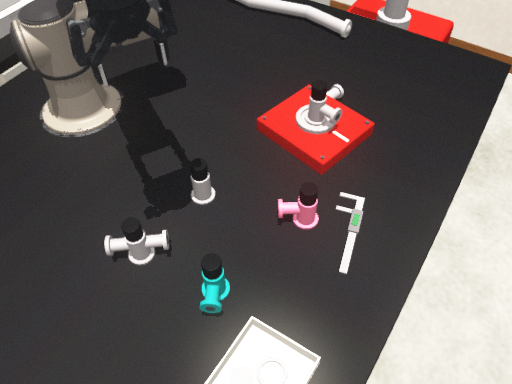

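View pics/top3.png

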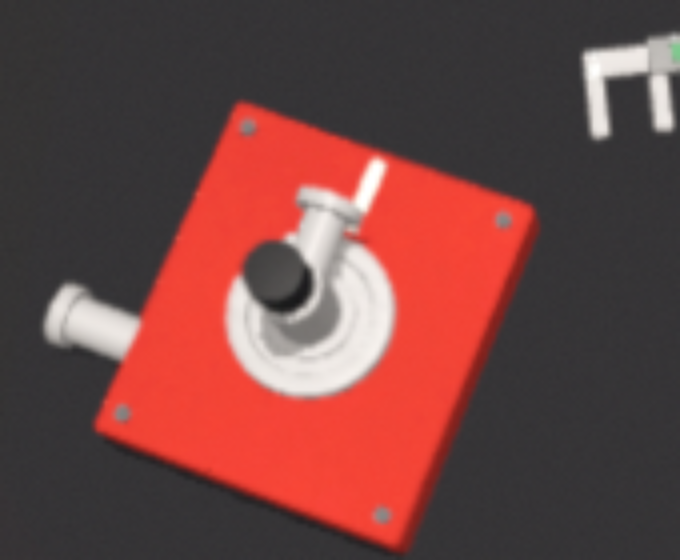

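The valve stands in the port (knob at crop (277,273) in the top view), with its arm over the index line. The other two fittings have not moved. I measure it before handing in.

Run:
```python
from h import *
L=np.radians(-13);u=np.array([np.cos(L),np.sin(L)]);w=np.array([-u[1],u[0]]);mk=np.array([.6602,.2338])
for n in("scene","top"):
    z=np.load(n+"3.npz");C=cloud(n,z["d"]);S=C.reshape(-1,3);g=z["p"].reshape(-1,3).astype(int)
    D=S[:,:2]-PORT;near=np.hypot(*D.T)<.07
    K=S[near&(S[:,2]>.147)&(S[:,2]<.16)]; kc=(np.percentile(K[:,:2],2,axis=0)+np.percentile(K[:,:2],98,axis=0))/2
    print(n,"knob",kc.round(4),"ext",np.ptp(K[:,:2],axis=0).round(3),"top z",np.median(K[:,2]).round(4),"in mark",((kc-mk)@u).round(4),((kc-mk)@w).round(4))
    a=D@u;b=D@w;k=near&(a>.045)&(a<.066)&(abs(b)<.03)&(S[:,2]>.062)&(S[:,2]<.115)
    q=np.percentile(b[k],[3,97]);print("  flange b",q.round(4),"amax",a[k].max().round(4),"off deg",np.degrees(np.arctan2(q.mean()-((kc-PORT)@w),.055)).round(1))
```

```text
scene knob [0.5838 0.2479] ext [0.035 0.038] top z 0.1511 in mark -0.0777 -0.0035
  flange b [-0.0177  0.0176] amax 0.0609 off deg 2.4
top knob [0.5827 0.2498] ext [0.036 0.036] top z 0.1511 in mark -0.0791 -0.0018
  flange b [-0.0177  0.0186] amax 0.0614 off deg 1.3
```

```bash
python3 -c "
from workcell import r
r.finish_job(); print(r.read_state()['time_s'])"
```

```text
the job is handed in; nothing more can be done
the job is handed in; nothing more can be done
```

The steel angle valve is standing in the red deck's port with its arm along the index line, released. I handed the job in after about 14.5 s of the 38 s. I gripped it by the knob, corrected its heading by 3° just above the port, and lowered it at 25 mm/s until it touched. Then I let go and drew the arm well clear.

Last checks, both cameras:

| Check | Measured | Allowed or expected |
|---|---|---|
| Axis along the line, from the mark | -78 to -79 mm | -94 to -66 mm |
| Axis across the line | -2 to -3.5 mm | ±14 mm |
| Knob top height | 151 mm | 151 mm if seated on the recess floor |
| Arm heading error | about 1–2.5° | 13° |

- **Upright:** I did not measure tilt directly. The knob top is at the right height, and its centre is within about 3 mm of the port's centre.
- **Bystanders:** the tee and the straight fitting look unmoved in the final picture; I did not re-measure their positions.
- **Disagreements:** the two cameras differed by about 2 mm on the knob and 1° on the arm, well within tolerance. No check failed.

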